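# Park the bolt pot in its dock

## Task

Lift the small pot of bolts off the draining stand by its handle and set it gently on the bare desk beside it; let go, then pick it up again by its round body and park it in the wooden dock, handle under the red keeper bar and slid fully home against the back stop. Keep the pot upright with both bolts inside, never drop it, and leave the relay, the bottle and the spool where they are.

Things in the scene. Friction and masses are not known exactly. Their poses are not given: they have to be found in the camera images.
- pot: Loose open aluminium pot, about 0.2 kg with its handle: outside diameter 59 mm (61 mm at the rim), 70 mm high, wall 3 mm, floor 4 mm. Origin: centre of the underside. z is up out of the mouth; its x axis points from the pot's axis towards the handle.
- pot_handle: The pot's black D-shaped handle, rigidly fixed to it, in the pot's x-z plane: 10 mm thick (along the pot's y), 37 mm out from the wall (to x = 66 mm); top edge 58 mm and bottom edge 20 mm above the pot's underside; bars 10 mm, so the outer upright bar spans x = 56 to 66 mm. Origin and axes the same as the pot's.
- handle_grip (a point): Point inside the handle near its outer upright bar, 54 mm out from the pot's axis and 45 mm above its underside: pinch here across the 10 mm thickness, from above.
- handle_end (a point): Outermost face of the handle, 66 mm out from the pot's axis and 40 mm above its underside.
- bolt_0: Loose steel hex bolt, 17 x 19 x 37 mm, starting upright on its head in the pot; it may fall over inside. Origin: centre of the underside of its head.
- bolt_1: The second bolt in the pot, the same as bolt_0.
- stand: Fixed dark steel draining stand. Origin: centre of its foot (radius 50 mm) on the desk. Flat seat of radius 44 mm, 50 mm above the desk, on which the pot stands. Wire guard at radius 40 mm (wire 5 mm thick), up to 97 mm above the desk, open to the stand's -x side by 60 degrees either way, where the pot's handle sticks out: raise the pot 50 mm straight up.
- dock: Fixed wooden board on the desk, 160 x 92 x 15 mm (x from -84 to +76 mm, y from -46 to +46 mm). Origin: on the desk under the home position of the pot's axis. Its +x axis is the direction in which the pot is slid in, handle leading. It carries the keeper bar and the back stop.
- keeper (a point): Middle of the red keeper bar, 8 mm round, that crosses over the dock along y at x = 45 mm. Its underside is 66 mm above the board's top. Its two 8 mm posts stand at y = -26 and +26 mm (44 mm free between them). Axes as the dock's.
- dock_home (a point): On the board's top face (15 mm above the desk), where the centre of the pot's underside is when it is fully home with the handle touching the back stop. Axes as the dock's.
- back_stop (a point): On the front face (dock x = 66 mm) of the aluminium back stop, which is 50 mm wide and 56 mm high above the board. This point is 40 mm above the board's top; handle_end meets it when the pot is home. Axes as the dock's.
- relay: Bystander: loose black relay, 28 x 28 x 24 mm. Origin: centre of its underside.
- green_bottle: Bystander: loose white bottle with a green cap, 32 mm diameter, 58 mm high. Origin: centre of its underside.
- solder_spool: Bystander: loose solder spool with blue flanges, 58 mm diameter, 42 mm high. Origin: centre of its underside.
Things that resemble listed ones, but are neither listed nor needed, are in the scene too. What is shaped like the pot but green is not meant.

How it is judged:
By the outcome, as a careful person would: the job done as asked, in the order asked, and still so for the second after the job is handed in, with the robot touching nothing.
It also fails if it takes over 64 s, if anything falls off the work surface, if the arm or the gripper's body presses on something with over 40 N, if the wrist force passes 120 N, or if a joint passes its speed limit or range.

## Robot

A 7-joint arm with a two-finger parallel gripper is mounted at the origin on the work surface; the furniture and walls round the work are solid. World frame = base frame: x ahead of the robot, y to its left, z up, the work surface at z = 0. Lengths are in m, angles in rad, forces in N, time in s.
With the tool pointing down it reaches from about 0.4 to 0.85 m from the base axis. Payload 6.9 kg.
Tool frame: the origin (TCP) lies at the very end of the fingers, on their centre line; the grasp point (between the pads) lies 19 mm behind it; z points along the fingers, y is the line along which they close (so a half turn about z gives the same grasp; the last joint's range is limited). The gripper opens to 85 mm and grips with 20 to 120 N. Pads are 22 mm wide; open, the fingers measure 114 mm over their backs; the gripper's body (76 mm by 85 mm) begins 54 mm behind the grasp point. The pads swing forward as they close: fully open they stand 13 mm farther back than shut.
Start: joints at [1.329, 0.507, -0.238, 1.5, 0.126, 1.149, -0.155], TCP at [0.213, -0.588, 0.194] pointing down, gripper open.
Joint ranges: [-3.08, 3.08], [-0.24, 2.05], [-1.43, 1.35], [0, 2.5], [-1.52, 4.66], [0.17, 1.96], [-2.89, 2.89]. Speed limits (rad/s): [2.39, 2.39, 3.14, 3.14, 3.14, 3.14, 3.14].

## Interface

Orientations are given as a unit quaternion [x, y, z, w].
In Python, from station import telemetry, read_camera, workorder, spotter gives the robot as it stands.
- The arm moves only by the shell command python3 -m pendant 'ROWS' [FORCE]. ROWS is JSON, a list that holds one entry, the list of rows, each a list of 7 numbers: the shift along the tool's x, y, z in m, then the turn, a rotation vector about the tool's x, y, z in rad, then the opening, from 0 (shut) to 1 (fully open). In form: [[[dx, dy, dz, rx, ry, rz, hand], ...]]. A call has 1 to 12 rows; each row is the pose to reach, as a shift and turn from the pose commanded when the call began, along the tool's axes at that moment; what a row does not reach only later rows make up. A row lasts 1/12 s, in which the tool goes at most 41.7 mm and 7.16 degrees, less where a joint would pass 70% of its speed; a pose out of reach is approached as far as the arm can. A call with a gripper value outside its range is refused whole. The fingers move at their own pace and stop on an object; FORCE is the grip in N (left out, the last holds). Time passes only in rows, so rows that repeat a pose let the fingers close. It gives the time, the measured TCP pose, the force, the opening and the grip force at its end, in the units of the state.
- telemetry.get_obs(): the state, without advancing time (a new reading comes with each control period).
- read_camera(name): name is "side" or "top" or "wrist"; returns a dict with "color" (384x512x3 uint8, blue, green, red), "mtx" (3x3 intrinsics, pixels), "k1" (the pictures are not rectified: a ray, as slopes to the right and down, at radius r is drawn at 1 + k1 r^2 times it, then the intrinsics apply), "R" (3x3) and "t" (3): a world point X has camera coordinates R X + t; the wrist camera has in their place "tool_from_camera" (4x4, takes a point from camera to tool coordinates, whose origin is the TCP and whose axes are the flange's). Camera axes: x right, y down, z forward; pixel columns grow to the right and rows downward; lengths in m; the calibration is good to about 2 mm. A picture is of the moment at which its call begins: read the wrist's pose just before it. There is no depth.
- workorder.hand_in(): hands the job in; it is judged then, once.
Trained networks look in the newest picture that a camera, given by its name, has taken for a name from the list of things; names that differ only in an ending like _2 or _b are one class to them, and where a whole thing is asked for, a point or a joint stands for the part that bears it (a point fixed in the world has none). Each returns a list of dicts, best first, with "score" (0 to 1); they miss things now and then, are a little off and sometimes report something else, mostly with a low value. They report only what shows in the picture. A call takes as long as a camera call. They do not tell look-alikes from the thing itself.
- spotter.spot_in(camera, label): "position" ([column, row] as shares, 0 to 1, of the picture: columns of its width, rows of its height, amid what is visible of it).
- spotter.pinpoint(camera, label): "position" ([column, row] as shares, 0 to 1, of the picture: columns of its width, rows of its height: a listed point, or the origin of a listed thing).
The state is a dict: "time_s": time; "joints": joint angles; "dq": joint speeds; "tau": joint torques, N m; "position": TCP position; "tool_rot": TCP orientation; "contact_force": force on the tool from outside, world axes, zero at the start; "moment": the same for the moment, N m; "gripper_width": finger opening in m; "grip_force": force on a finger pad.
Only numpy, scipy, OpenCV 4.12 (cv2) and the standard library are available. Lean on these libraries where they do the work, as an engineer would, in place of code of your own. Each camera call takes 0.05 s, during which the arm holds its last target. There are 200 camera calls.

## Working session

There is one attempt and no reset: what is moved stays moved. The work goes in short steps, Python scripts to look and compute and a shell command to move; the robot and the scene stay as the last step left them, time stands still between calls to the robot, and variables do not carry over. Pictures are saved under pics/ and viewed, at most 10 in all, crops included, and the job is handed in when it is done.

```bash
mkdir -p pics; ls; cat > h.py <<'E'
import numpy as np, cv2
from station import telemetry, read_camera, workorder, spotter
def snap(n,f=None):
    c=read_camera(n)
    if f: cv2.imwrite(f,c['color'])
    return c
E
python3 - <<'E'
from h import *
a=snap('side');b=snap('top')
cv2.imwrite('pics/s.png',a['color']);cv2.imwrite('pics/t.png',b['color'])
for n,c in(('side',a),('top',b)): print(n,c['mtx'].tolist(),c['k1'],(-c['R'].T@c['t']).round(3),c['R'].round(3).tolist())
o=telemetry.get_obs();print(o)
E
```

```text
pics
side [[475.3665382322064, 0.0, 260.41113757758944], [0.0, 475.3665382322064, 196.96257037023042], [0.0, 0.0, 1.0]] -0.13346181116495964 [-0.221 -0.497  0.456] [[0.602, -0.798, 0.025], [-0.305, -0.259, -0.917], [0.738, 0.544, -0.399]]
top [[436.5923909001512, 0.0, 256.5148088225122], [0.0, 436.5923909001512, 191.5198390741289], [0.0, 0.0, 1.0]] -0.06697752560400035 [ 0.341 -0.018  1.039] [[-0.016, -0.999, -0.037], [-0.992, 0.02, -0.127], [0.127, 0.035, -0.991]]
{'time_s': 0.1, 'joints': array([ 1.32849591,  0.50824029, -0.23754449,  1.50102128,  0.125691  ,
        1.14889729, -0.15475615]), 'dq': array([-2.36146951e-04,  7.31310176e-04,  2.12663536e-03, -3.65573830e-03,
       -9.57259563e-05,  1.44425440e-03, -1.72907668e-04]), 'tau': array([-5.56983054e-03, -6.21844983e+01, -2.19540216e+00, -2.50205773e+01,
        1.24341508e-02,  7.78680725e-03, -5.45825776e-05]), 'position': array([ 0.21278819, -0.58712671,  0.19312946]), 'tool_rot': array([ 9.84911763e-01,  1.73055470e-01, -1.43713330e-04, -7.76116979e-04]), 'contact_force': array([ 0.49853046, -0.00176856,  0.74698058]), 'moment': array([-0.03762029, -0.00434778, -0.04668212]), 'grip_force': 0.0, 'gripper_width': 0.08572332545136642}
```

View pics/s.png

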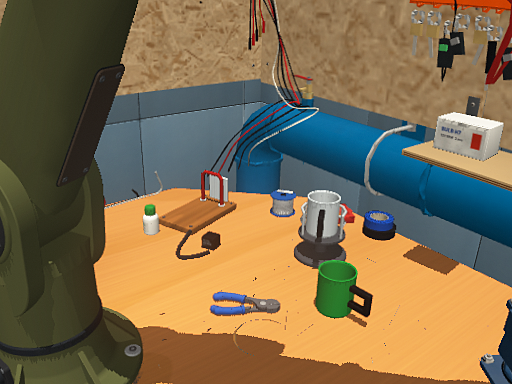

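View pics/t.png

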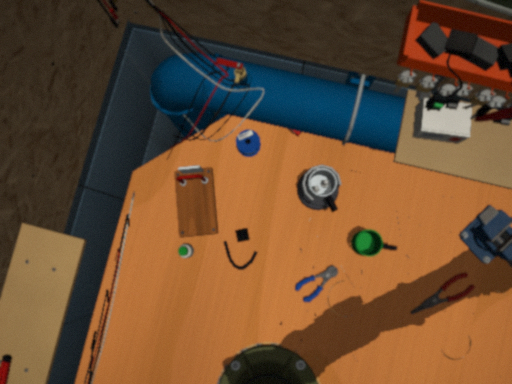

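The side view shows the pot on its stand at about (322,215), the dock at (200,210), the relay at (210,240), the bottle at (151,220) and the green look-alike at (337,290). In the top view the pot is at (321,183), its handle points to (333,205), and the dock is at (196,200) with the keeper bar at (193,175).

```bash
cat >> h.py <<'E'
def ray(c,uv,T=None):
    """uv px -> origin, dir in world; T = world_from_camera for wrist"""
    K=c['mtx'];p=np.array([(uv[0]-K[0,2])/K[0,0],(uv[1]-K[1,2])/K[1,1]])
    s=cv2.undistortPoints(np.array([[uv]],float),K,np.array([c['k1'],0,0,0.]))[0,0]
    d=np.array([*s,1.])
    if T is None: R=c['R'].T;o=-R@c['t']
    else: R=T[:3,:3];o=T[:3,3]
    d=R@d;return o,d/np.linalg.norm(d)
def tri(rays):
    A=np.zeros((3,3));b=np.zeros(3)
    for o,d in rays:
        P=np.eye(3)-np.outer(d,d);A+=P;b+=P@o
    X=np.linalg.solve(A,b)
    return X,max(np.linalg.norm((np.eye(3)-np.outer(d,d))@(X-o)) for o,d in rays)
def atz(r,z): o,d=r;return o+d*(z-o[2])/d[2]
def proj(c,X,T=None):
    if T is None: R,t=c['R'],c['t']
    else: R=T[:3,:3].T;t=-R@T[:3,3]
    p,_=cv2.projectPoints(np.array(X,float).reshape(-1,1,3),cv2.Rodrigues(R)[0],t,c['mtx'],np.array([c['k1'],0,0,0.]))
    return p[:,0]
def pins(cam,l,n=4):
    return [(np.array(q['position'])*[512,384],round(q['score'],2)) for q in spotter.pinpoint(cam,l)[:n]]
def wristT(c,o):
    from scipy.spatial.transform import Rotation as Ro
    T=np.eye(4);T[:3,:3]=Ro.from_quat(o['tool_rot']).as_matrix();T[:3,3]=o['position'];return T@c['tool_from_camera']
E
python3 - <<'E'
from h import *
C={n:snap(n) for n in('side','top')}
for l in ['pot','handle_grip','handle_end','stand','dock','keeper','dock_home','back_stop','relay','green_bottle','solder_spool']:
    D={n:pins(n,l) for n in C}
    print(l,{n:[(p.round(0).tolist(),s) for p,s in D[n]] for n in D})
    for p,s in D['side'][:3]:
        for q,s2 in D['top'][:3]:
            X,e=tri([ray(C['side'],p),ray(C['top'],q)])
            if e<.012: print('    ',X.round(4),round(e,4),s,s2)
E
```

```text
pot {'side': [([321.0, 228.0], 0.9), ([315.0, 253.0], 0.7), ([332.0, 308.0], 0.61)], 'top': [([320.0, 187.0], 0.85), ([364.0, 239.0], 0.7)]}
     [ 0.4747 -0.1262  0.0574] 0.0007 0.9 0.85
     [ 0.3498 -0.1994  0.132 ] 0.0065 0.9 0.7
     [ 0.4775 -0.1256  0.0041] 0.0086 0.7 0.85
     [ 0.5022 -0.15   -0.1289] 0.0029 0.61 0.85
     [ 0.3528 -0.2291 -0.0038] 0.0046 0.61 0.7
handle_grip {'side': [([363.0, 298.0], 0.9), ([196.0, 216.0], 0.22)], 'top': [([388.0, 247.0], 0.88), ([336.0, 204.0], 0.69)]}
     [ 0.3365 -0.2784  0.046 ] 0.0016 0.9 0.88
handle_end {'side': [([319.0, 228.0], 0.97), ([369.0, 308.0], 0.72)], 'top': [([334.0, 213.0], 0.77), ([396.0, 247.0], 0.74)]}
     [ 0.4131 -0.1526  0.0907] 0.0013 0.97 0.77
     [ 0.3353 -0.2941  0.0374] 0.0029 0.72 0.74
stand {'side': [([317.0, 253.0], 0.67)], 'top': [([317.0, 187.0], 0.65), ([318.0, 188.0], 0.48)]}
     [ 0.4795 -0.1223  0.0009] 0.0035 0.67 0.65
     [ 0.4762 -0.1242  0.0031] 0.0037 0.67 0.48
dock {'side': [([195.0, 215.0], 0.98)], 'top': [([195.0, 205.0], 0.62), ([337.0, 211.0], 0.44), ([317.0, 189.0], 0.25)]}
     [0.4442
[... 239 characters left out ...]
539 0.1663 0.0176] 0.0021 0.97 0.9
back_stop {'side': [([215.0, 183.0], 0.71), ([319.0, 226.0], 0.4)], 'top': [([192.0, 169.0], 0.88), ([317.0, 187.0], 0.18)]}
     [0.5198 0.1698 0.0554] 0.0054 0.71 0.88
     [ 0.4735 -0.1207  0.061 ] 0.0007 0.4 0.18
relay {'side': [([210.0, 246.0], 0.77)], 'top': [([240.0, 240.0], 0.42), ([319.0, 186.0], 0.33)]}
     [0.3628 0.0557 0.0033] 0.0051 0.77 0.42
green_bottle {'side': [([149.0, 235.0], 0.75), ([215.0, 185.0], 0.54)], 'top': [([188.0, 251.0], 0.49), ([316.0, 187.0], 0.27)]}
     [ 0.3321  0.1863 -0.0044] 0.0023 0.75 0.49
solder_spool {'side': [([282.0, 212.0], 0.82)], 'top': [([249.0, 142.0], 0.97)]}
     [ 0.5944  0.0375 -0.0011] 0.0031 0.82 0.97
```

```bash
python3 - <<'E'
from h import *
a=snap('side');b=snap('top');w=read_camera('wrist')
print(proj(b,[[.213,-.588,.194],[.213,-.588,.3]]).round(),'tcp in top')
for n,p,q in [('shelf nearleft',(402,152),(396,162)),('shelf backleft',(458,127),(407,90)),('bluething',(500,365),(470,235))]:
    X,e=tri([ray(a,p),ray(b,q)]);print(n,X.round(3),round(e,4))
print(w['tool_from_camera'].round(3).tolist(),w['mtx'].round(1).tolist(),w['k1'])
# edges crops
cv2.imwrite('pics/crop1.png',np.hstack([cv2.resize(b['color'][120:270,130:280],(600,600)[:2] if 0 else (400,400),interpolation=cv2.INTER_CUBIC),cv2.resize(a['color'][150:270,140:260],(400,400),interpolation=cv2.INTER_CUBIC)]))
E
```

```text
[[571. 307.]
 [611. 315.]] tcp in top
shelf nearleft [ 0.495 -0.251  0.228] 0.0012
shelf backleft [ 0.635 -0.288  0.246] 0.0113
bluething [ 0.36  -0.483  0.008] 0.0014
[[-0.001, -0.965, -0.263, 0.066], [1.0, -0.0, -0.0, 0.001], [0.0, -0.263, 0.965, -0.18], [0.0, 0.0, 0.0, 1.0]] [[315.3, 0.0, 259.7], [0.0, 315.3, 196.4], [0.0, 0.0, 1.0]] -0.06715694401083486
```

View pics/crop1.png

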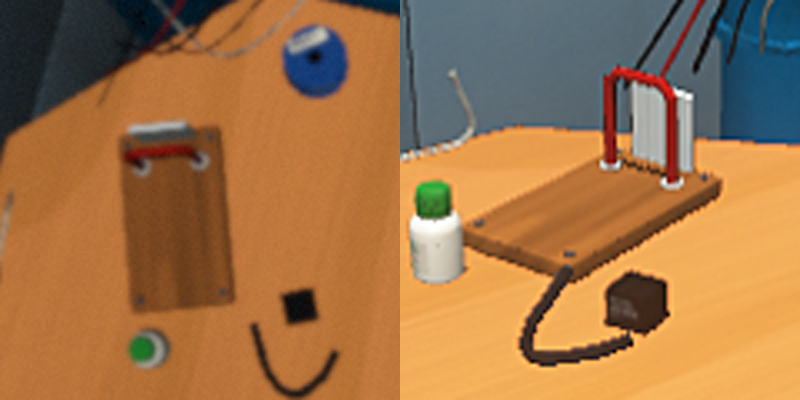

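The crop shows the board's corners in the top view at about (175,172), (211,167), (217,232) and (180,237). The keeper bar is just in front of the grey back stop, and the relay and bottle are clear of the board. Next I'll hover near the pot's handle.

```bash
python3 -m pendant '[[[0,0,-0.04,0,0,0,1],[0,0,-0.08,0,0,0,1],[0.03,-0.03,-0.1,0,0,0,1],[0.06,-0.06,-0.1,0,0,0,1],[0.09,-0.09,-0.1,0,0,0,1],[0.12,-0.12,-0.1,0,0,0,1],[0.15,-0.15,-0.1,0,0,0,1],[0.18,-0.18,-0.1,0,0,0,1],[0.21,-0.21,-0.1,0,0,0,1],[0.24,-0.24,-0.1,0,0,0,1],[0.27,-0.265,-0.1,0,0,0,1],[0.30,-0.29,-0.1,0,0,0,1]]]' 60
python3 - <<'E'
from h import *
b=snap('top')
P=np.array([atz(ray(b,p),.015)[:2] for p in [(175.4,171.8),(211.4,167.3),(217.4,232.1),(179.9,236.6)]])
print(P.round(4),[np.linalg.norm(P[i]-P[i-1]).round(4) for i in range(4)])
ax=(P[0]-P[3]+P[1]-P[2]);ax/=np.linalg.norm(ax);print('dock yaw',np.degrees(np.arctan2(ax[1],ax[0])),'home',P.mean(0)+.004*ax)
print(telemetry.get_obs()['joints'].round(3))
E
```

```text
time_s: 2.45
position: [0.3941, -0.2149, 0.2944]
tool_rot: [0.985, 0.173, 0.0, 0.001]
contact_force: [1.1, -1.4, -0.6]
gripper_width: 0.0856
grip_force: 0.0
[[0.524  0.2126]
 [0.533  0.1255]
 [0.378  0.1118]
 [0.3688 0.2007]] [np.float64(0.1557), np.float64(0.0875), np.float64(0.1555), np.float64(0.0894)]
dock yaw 4.716362669281746 home [0.45495421 0.16296942]
[ 0.805  0.164 -0.454  1.748  0.071  1.245 -0.879]
```

```bash
python3 - <<'E'
from h import *
o=telemetry.get_obs();w=snap('wrist','pics/w1.png');T=wristT(w,o)
s=snap('side');t=snap('top')
for l in ['pot','handle_grip','handle_end','stand']:
    D={n:pins(n,l,3) for n in('wrist','top','side')}
    print(l,{n:[(p.round(0).tolist(),q) for p,q in D[n]] for n in D})
    C={'top':t,'side':s}
    for p,q in D['wrist']:
        r=ray(w,p,T)
        for n in C:
            for p2,q2 in D[n]:
                X,e=tri([r,ray(C[n],p2)])
                if e<.01: print('   ',n,X.round(4),round(e,4),q,q2)
print(o['position'])
E
```

```text
pot {'wrist': [([225.0, 82.0], 0.64), ([262.0, 192.0], 0.57)], 'top': [([361.0, 241.0], 0.76), ([322.0, 187.0], 0.6)], 'side': [([335.0, 307.0], 0.79)]}
    top [ 0.4786 -0.1306  0.0497] 0.0029 0.64 0.6
    top [ 0.3498 -0.2276  0.0012] 0.002 0.57 0.76
    side [ 0.3492 -0.2301  0.0013] 0.0007 0.57 0.79
handle_grip {'wrist': [([297.0, 224.0], 0.73), ([223.0, 126.0], 0.55), ([28.0, 35.0], 0.24)], 'top': [([389.0, 248.0], 0.93), ([335.0, 207.0], 0.58)], 'side': [([321.0, 223.0], 0.93), ([361.0, 299.0], 0.62)]}
    top [ 0.3335 -0.2838  0.0477] 0.0049 0.73 0.93
    side [ 0.3315 -0.2837  0.05  ] 0.005 0.73 0.62
    top [ 0.4272 -0.1517  0.0978] 0.0043 0.55 0.58
    side [ 0.4303 -0.1488  0.0929] 0.0 0.55 0.93
handle_end {'wrist': [([301.0, 222.0], 0.87), ([226.0, 141.0], 0.86)], 'top': [([335.0, 211.0], 0.93), ([396.0, 249.0], 0.63)], 'side': [([371.0, 308.0], 0.94), ([318.0, 225.0], 0.63)]}
    top [ 0.3304 -0.3005  0.0201] 0.0003 0.87 0.63
    side [ 0.3351 -0.2951  0.0375] 0.0008 0.87 0.94
    top [ 0.4155 -0.1567  0.0849] 0.0013 0.86 0.93
    side [ 0.4146 -0.1555  0.0967] 0.0031 0.86 0.63
stand {'wrist': [], 'top': [([318.0, 188.0], 0.87)], 'side': [([319.0, 258.0], 0.79)]}
[ 0.39886246 -0.20632407  0.29484854]
```

View pics/w1.png

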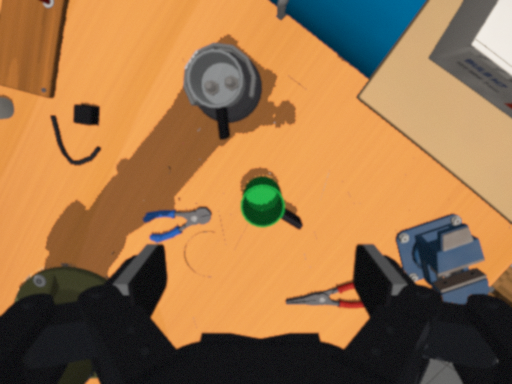

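The wrist view shows the pot on its stand at (221,83) with both bolts upright and the handle pointing down to (223,137). The green look-alike is at (263,203) and the vise at (440,250), clear of the path.

```bash
python3 - <<'E'
from h import *
o=telemetry.get_obs();w=snap('wrist');T=wristT(w,o);g=w['color']
# dark handle pixels in wrist image
m=(g.max(2)<45)[95:145,208:240].astype(np.uint8)
k,lab,st,ce=cv2.connectedComponentsWithStats(m);i=1+np.argmax(st[1:,4]);print(st[i],ce[i])
ys,xs=np.where(lab==i);xs=xs+208;ys=ys+95
top=[]
for y in range(ys.min()+2,ys.max()-2,4):
    x=xs[ys==y];
    X=atz(ray(w,(x.mean(),y),T),.108);top.append(X[:2]);print(y,x.min(),x.max(),X[:2].round(4))
top=np.array(top);f=cv2.fitLine(top.astype(np.float32),cv2.DIST_HUBER,0,.001,.001).ravel();print(np.degrees(np.arctan2(f[1],f[0])))
# mouth: ellipse of pot rim -> centre at z .12
c=atz(ray(w,(221,82),T),.12);print('mouth',c)
E
```

```text
[  0   4  15  32 336] [ 6.80357143 18.46428571]
101 208 219 [ 0.4491 -0.1434]
105 208 220 [ 0.4451 -0.1453]
109 208 220 [ 0.441  -0.1467]
113 210 222 [ 0.4376 -0.1501]
117 211 219 [ 0.433  -0.1505]
121 211 220 [ 0.4289 -0.1524]
125 212 220 [ 0.4249 -0.1543]
24.066092
mouth [ 0.47077445 -0.14661453  0.12      ]
```

```bash
cat >> h.py <<'E'
def go(target,tooly_deg=None):
    from scipy.spatial.transform import Rotation as Ro
    o=telemetry.get_obs();R=Ro.from_quat(o['tool_rot']).as_matrix()
    d=R.T@(np.array(target)-o['position']);y=np.degrees(np.arctan2(R[1,1],R[0,1]))
    print('pos',o['position'].round(4),'tool y',y.round(2),'delta tool',d.round(4),'down-tilt',R[:,2].round(4),end=' ')
    if tooly_deg is not None: print('rz',-np.radians((tooly_deg-y+180)%360-180).round(4))
    print('F',o['contact_force'].round(1),'w',o['gripper_width'].round(4),'gf',o['grip_force'])
E
python3 -c "
from h import *
go([.428,-.151,.16],-66)"
```

```text
pos [ 0.3937 -0.217   0.2939] tool y -70.09 delta tool [ 0.0547 -0.0504  0.1339] down-tilt [-0.e+00  1.e-04 -1.e+00] rz -0.0714Traceback (most recent call last):
  File "<string>", line 3, in <module>
    go([.428,-.151,.16],-66)
    ~~^^^^^^^^^^^^^^^^^^^^^^
  File "h.py", line 38, in go
    print('F',o['contact_force'].round(1),'w',o['gripper_width'].round(4),'gf',o['grip_force'])
                                              ^^^^^^^^^^^^^^^^^^^^^^^^
AttributeError: 'float' object has no attribute 'round'
```

```bash
sed -i "s/o\['gripper_width'\].round(4)/round(o['gripper_width'],4)/" h.py
python3 -m pendant '[[[0.02,-0.02,0,0,0,-0.03,0.6],[0.04,-0.04,0.02,0,0,-0.07,0.6],[0.055,-0.05,0.05,0,0,-0.07,0.6],[0.055,-0.05,0.08,0,0,-0.07,0.6],[0.055,-0.05,0.08,0,0,-0.07,0.6],[0.055,-0.05,0.08,0,0,-0.07,0.6],[0.055,-0.05,0.08,0,0,-0.07,0.6],[0.055,-0.05,0.08,0,0,-0.07,0.6]]]'
python3 - <<'E'
from h import *
go([.428,-.151,.16],-66)
o=telemetry.get_obs();w=snap('wrist','pics/w2.png');T=wristT(w,o)
o2=telemetry.get_obs();print(o2['position'])
for l in ['handle_grip','handle_end','pot']:
    for p,q in pins('wrist',l,3): print(l,p.round(),q,atz(ray(w,p,T),{'handle_grip':.095,'handle_end':.09,'pot':.05}[l]).round(4))
E
```

```text
time_s: 3.97
position: [0.4293, -0.152, 0.2156]
tool_rot: [0.978, 0.207, 0.001, 0.001]
contact_force: [0.6, 0.1, -0.3]
gripper_width: 0.0513
grip_force: 0.0
pos [ 0.4293 -0.152   0.2156] tool y -66.14 delta tool [-0.0009 -0.0016  0.0556] down-tilt [ 0.0025 -0.0011 -1.    ] rz -0.0025
F [ 0.6  0.1 -0.3] w 0.0513 gf 0.0
[ 0.42925664 -0.15198092  0.21552368]
handle_grip [257. 178.] 0.93 [ 0.4314 -0.1497  0.095 ]
handle_grip [327. 283.] 0.56 [ 0.3561 -0.2654  0.095 ]
handle_end [253. 193.] 0.68 [ 0.4148 -0.1534  0.09  ]
pot [257. 123.] 0.76 [ 0.4774 -0.1289  0.05  ]
pot [287. 242.] 0.72 [ 0.3661 -0.2167  0.05  ]
```

View pics/w2.png

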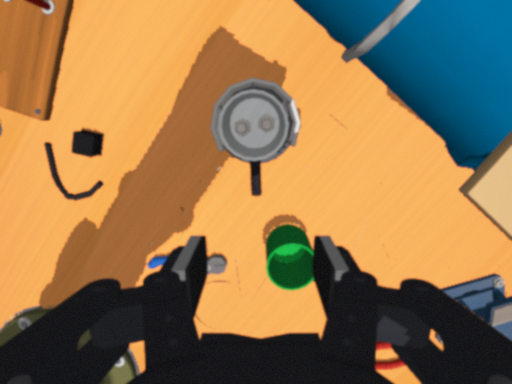

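The wrist view now shows the handle at (254-257, 165-193), lined up between the fingers (mid-column 260), with both bolts upright. The fit is within about 2 mm, so I'm descending.

```bash
python3 -m pendant '[[[0,-0.002,0.03,0,0,0,0.6],[0,-0.002,0.06,0,0,0,0.6],[0,-0.002,0.09,0,0,0,0.6],[0,-0.002,0.115,0,0,0,0.6],[0,-0.002,0.13,0,0,0,0.6],[0,-0.002,0.14,0,0,0,0.6],[0,-0.002,0.14,0,0,0,0.6],[0,-0.002,0.14,0,0,0,0.6]]]'
python3 - <<'E'
from h import *
go([.428,-.1505,.076],-66)
snap('wrist','pics/w3.png')
for p,q in pins('wrist','handle_grip',2)+pins('wrist','handle_end',2): print(p,q)
E
```

```text
time_s: 4.83
position: [0.4277, -0.1494, 0.074]
tool_rot: [0.978, 0.207, -0.0, -0.0]
contact_force: [-0.6, -0.6, 0.5]
gripper_width: 0.0512
grip_force: 0.0
pos [ 0.4277 -0.1494  0.074 ] tool y -66.07 delta tool [-0.0002  0.0011 -0.002 ] down-tilt [-4.e-04  2.e-04 -1.e+00] rz -0.0012
F [-0.6 -0.6  0.5] w 0.0512 gf 0.0
[259.1744 234.5856] 0.61
[258.304 254.208] 0.58
```

View pics/w3.png

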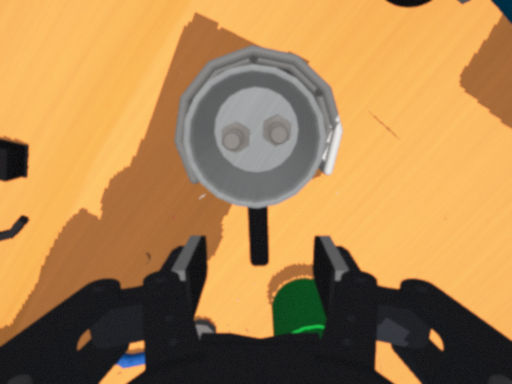

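The handle is at (259, 205-265), midway between the fingers, and the handle_grip pixel (259,235) matches where the grasp point should project (row 235). Closing.

```bash
python3 -m pendant '[[[0,0.001,0,0,0,0,0.3],[0,0.001,0,0,0,0,0],[0,0.001,0,0,0,0,0],[0,0.001,0,0,0,0,0],[0,0.001,0,0,0,0,0],[0,0.001,0,0,0,0,0],[0,0.001,0,0,0,0,0],[0,0.001,0,0,0,0,0]]]' 60
python3 -m pendant '[[[0,0,-0.005,0,0,0,0],[0,0,-0.015,0,0,0,0],[0,0,-0.03,0,0,0,0],[0,0,-0.045,0,0,0,0],[0,0,-0.06,0,0,0,0],[0,0,-0.075,0,0,0,0],[0,0,-0.085,0,0,0,0],[0,0,-0.09,0,0,0,0],[0,0,-0.09,0,0,0,0],[0,0,-0.09,0,0,0,0]]]'
python3 -c "
from h import *
snap('wrist','pics/w4.png');snap('side','pics/s4.png')
a=cv2.imread('pics/w4.png');b=cv2.imread('pics/s4.png')
cv2.imwrite('pics/c4.png',np.hstack([cv2.resize(a,(400,300)),b[130:300,200:420].repeat(1,0)[:, :] if 0 else cv2.resize(b[130:295,200:420],(400,300))]))
go([.48,.02,.2],-66)
for l in('pot','handle_end'):
  P=tri([ray(snap('side'),pins('side',l)[0][0]),ray(snap('top'),pins('top',l)[0][0])]);print(l,P,pins('side',l),pins('top',l))
"
```

```text
time_s: 5.65
position: [0.428, -0.1502, 0.0739]
tool_rot: [0.978, 0.207, -0.0, -0.0]
contact_force: [0.3, 0.6, 0.4]
gripper_width: 0.0001
grip_force: 0.0
time_s: 6.48
position: [0.4279, -0.1503, 0.1638]
tool_rot: [0.978, 0.207, 0.0, 0.0]
contact_force: [-0.2, 0.2, -0.4]
gripper_width: 0.0002
grip_force: 0.0
pos [ 0.4276 -0.1501  0.1633] tool y -66.06 delta tool [ 0.1169 -0.1343 -0.0367] down-tilt [-1.1e-03  5.0e-04 -1.0e+00] rz -0.0011
F [ 0.7 -0.1 -0.1] w -0.0003 gf 0.0
pot (array([ 0.47373635, -0.12522903,  0.05418759]), np.float64(0.0012177456025630655)) [(array([319.6928, 230.016 ]), 0.79), (array([332.4928, 305.5104]), 0.56), (array([321.1776, 233.8176]), 0.45)] [(array([319.488 , 187.0848]), 0.75), (array([361.5232, 242.304 ]), 0.57)]
handle_end (array([ 0.51245498, -0.17946844, -0.11718719]), np.float64(0.04543385296307129)) [(array([369.5104, 306.5856]), 0.71), (array([318.4128, 225.408 ]), 0.68)] [(array([317.0816, 189.3888]), 0.67)]
```

View pics/c4.png

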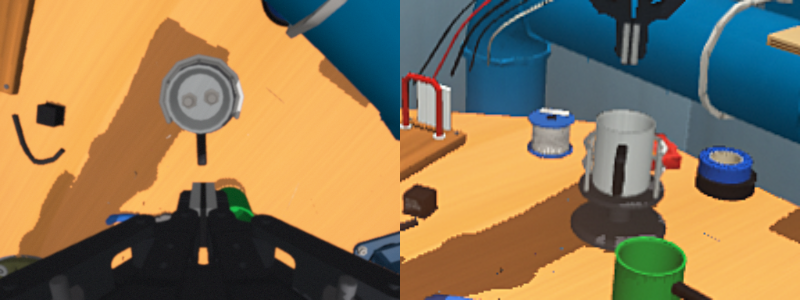

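The gripper closed on nothing: the pot is still on its stand untouched, and the shut fingertips show at about (258,234) in the wrist view and (326,164) in the side view. I'll compare the real fingertips with the reported TCP.

```bash
python3 - <<'E'
from h import *
o=telemetry.get_obs();w=snap('wrist');s=snap('side');t=snap('top');T=wristT(w,o)
R=T[:3,:3]@w['tool_from_camera'][:3,:3].T
P=o['position'];f=lambda x,z:P+R@np.array([x,0,z])
for x in(.011,0,-.011):
  for z in(0,-.019): print(x,z,'wrist',proj(w,f(x,z),T).round(0),'side',proj(s,f(x,z)).round(0),'top',proj(t,f(x,z)).round(0))
print(telemetry.get_obs()['position']-P, T[:3,3].round(3))
a=w['color'][190:290,190:330];b=s['color'][100:200,256:396]
cv2.imwrite('pics/c5.png',np.hstack([cv2.resize(a,(400,286),interpolation=2),cv2.resize(b,(400,286),interpolation=2)]))
E
```

```text
0.011 0 wrist [[257. 206.]] side [[325. 183.]] top [[336. 197.]]
0.011 -0.019 wrist [[257. 216.]] side [[326. 172.]] top [[337. 196.]]
0 0 wrist [[257. 223.]] side [[324. 185.]] top [[338. 202.]]
0 -0.019 wrist [[257. 235.]] side [[325. 175.]] top [[339. 201.]]
-0.011 0 wrist [[258. 240.]] side [[324. 188.]] top [[340. 207.]]
-0.011 -0.019 wrist [[257. 254.]] side [[325. 177.]] top [[342. 206.]]
[ 5.08641452e-06 -5.60526488e-06  5.48101073e-05] [ 0.489 -0.125  0.344]
```

View pics/c5.png

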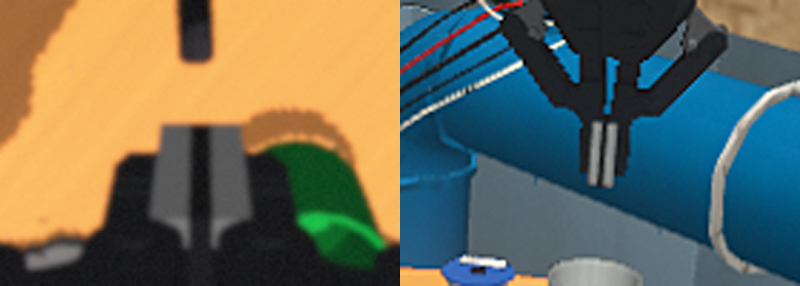

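The side and wrist views agree that the real fingertips end about 39 mm behind the reported TCP. The two cameras and the wrist camera place the pot consistently, so I'll trust the pictures. The grasp therefore needs a reported TCP z of about 0.037. I'm descending with the fingers open, then looking.

```bash
python3 -m pendant '[[[0,0,0,0,0,0,0.6],[0,0,0,0,0,0,0.6],[0,0,0.03,0,0,0,0.6],[0,0,0.06,0,0,0,0.6],[0,0,0.085,0,0,0,0.6],[0,0,0.105,0,0,0,0.6],[0,0,0.12,0,0,0,0.6],[0,0,0.126,0,0,0,0.6],[0,0,0.126,0,0,0,0.6],[0,0,0.126,0,0,0,0.6]]]'
python3 - <<'E'
from h import *
go([.428,-.1505,.037],-66)
a=snap('wrist')['color'];b=snap('side')['color'][130:280,230:430]
cv2.imwrite('pics/c6.png',np.hstack([cv2.resize(a,(400,300)),cv2.resize(b,(400,300),interpolation=2)]))
E
```

```text
time_s: 8.17
position: [0.4283, -0.1501, 0.0382]
tool_rot: [0.978, 0.207, 0.0, -0.0]
contact_force: [-0.1, -0.8, 0.3]
gripper_width: 0.0514
grip_force: 0.0
pos [ 0.4283 -0.1501  0.0382] tool y -66.05 delta tool [-0.0004  0.0002  0.0012] down-tilt [ 1.e-04  1.e-04 -1.e+00] rz -0.0009
F [-0.1 -0.8  0.3] w 0.0514 gf 0.0
```

View pics/c6.png

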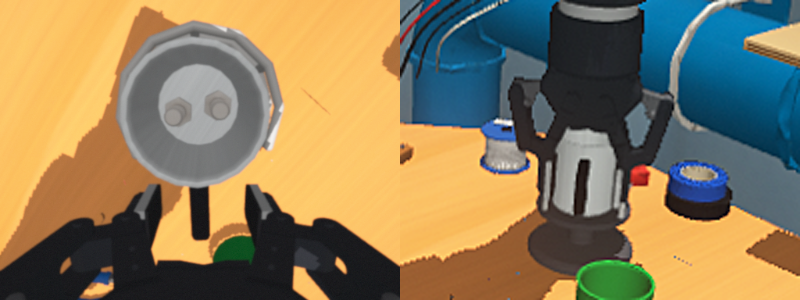

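The fingers now straddle the handle at (200,187-240) in the crop, with both bolts upright. Closing.

```bash
python3 -m pendant '[[[0,0,0.001,0,0,0,0.3],[0,0,0.001,0,0,0,0],[0,0,0.001,0,0,0,0],[0,0,0.001,0,0,0,0],[0,0,0.001,0,0,0,0],[0,0,0.001,0,0,0,0],[0,0,0.001,0,0,0,0],[0,0,0.001,0,0,0,0]]]' 60
```

```text
time_s: 8.93
position: [0.4281, -0.1502, 0.0373]
tool_rot: [0.978, 0.207, 0.0, 0.0]
contact_force: [-1.6, 1.2, 6.0]
gripper_width: 0.0092
grip_force: 60.3
```

```bash
python3 -m pendant '[[[0,0,-0.004,0,0,0,0],[0,0,-0.01,0,0,0,0],[0,0,-0.02,0,0,0,0],[0,0,-0.03,0,0,0,0],[0,0,-0.04,0,0,0,0],[0,0,-0.05,0,0,0,0],[0,0,-0.06,0,0,0,0],[0,0,-0.066,0,0,0,0],[0,0,-0.07,0,0,0,0],[0,0,-0.07,0,0,0,0],[0,0,-0.07,0,0,0,0]]]'
python3 - <<'E'
from h import *
a=snap('wrist')['color'];b=snap('side')['color'][100:250,230:430]
cv2.imwrite('pics/c7.png',np.hstack([cv2.resize(a,(400,300)),cv2.resize(b,(400,300),interpolation=2)]))
go([.435,-.02,.107],-66)
E
```

```text
time_s: 9.85
position: [0.4278, -0.1503, 0.1067]
tool_rot: [0.978, 0.207, -0.0, -0.0]
contact_force: [-0.9, -0.0, -3.4]
gripper_width: 0.0092
grip_force: 58.9
pos [ 0.4276 -0.1502  0.1064] tool y -66.06 delta tool [ 0.0596 -0.116  -0.0005] down-tilt [-9.e-04  3.e-04 -1.e+00] rz -0.0011
F [-0.1 -0.  -3.5] w 0.0095 gf 58.85648464463884
```

View pics/c7.png

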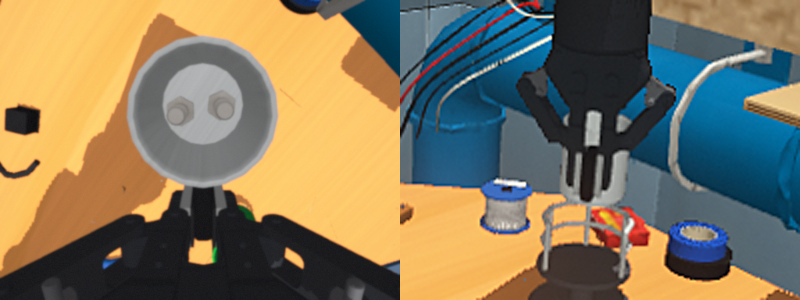

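The pot is lifted clear of the guard, level, with both bolts inside at (178,112) and (222,105) in the crop, and the measured weight is 3.4 N. I'm moving it over the bare desk between the stand and the dock.

```bash
python3 -m pendant '[[[0.004,-0.007,0,0,0,0,0],[0.012,-0.021,0,0,0,0,0],[0.022,-0.039,0,0,0,0,0],[0.033,-0.058,0,0,0,0,0],[0.044,-0.077,0,0,0,0,0],[0.055,-0.096,0,0,0,0,0],[0.063,-0.11,0,0,0,0,0],[0.068,-0.119,0,0,0,0,0],[0.07,-0.122,0,0,0,0,0],[0.07,-0.122,0,0,0,0,0],[0.07,-0.122,0,0,0,0,0]]]'
python3 - <<'E'
from h import *
go([.442,-.010,-.0127],-66)
s=snap('side');t=snap('top');o=telemetry.get_obs();w=snap('wrist');T=wristT(w,o)
for l in('pot','handle_end','relay','solder_spool'):
  D={n:pins(n,l,2) for n in('side','top','wrist')}
  for p,q in D['side']:
    for n,c,TT in(('top',t,None),('wrist',w,T)):
      for p2,q2 in D[n]:
        X,e=tri([ray(s,p),ray(c,p2,TT)])
        if e<.01: print(l,n,X.round(4),round(e,4),q,q2)
E
```

```text
time_s: 10.87
position: [0.4422, -0.011, 0.1067]
tool_rot: [0.978, 0.207, -0.0, 0.0]
contact_force: [0.3, 0.3, -3.7]
gripper_width: 0.0089
grip_force: 58.9
pos [ 0.4422 -0.011   0.1067] tool y -66.09 delta tool [ 0.0003 -0.0011  0.1194] down-tilt [-7.e-04 -5.e-04 -1.e+00] rz -0.0016
F [ 0.3  0.3 -3.7] w 0.0089 gf 58.85135151736904
pot wrist [0.491  0.0111 0.1266] 0.0044 0.91 0.94
pot top [ 0.3543 -0.2231 -0.0017] 0.0014 0.9 0.86
handle_end top [ 0.3329 -0.2978  0.0357] 0.0027 0.68 0.79
handle_end wrist [ 0.4329 -0.0175  0.1633] 0.0006 0.66 0.7
relay top [0.3679 0.0575 0.0005] 0.0039 0.53 0.46
relay wrist [ 0.3725  0.0552 -0.0011] 0.001 0.53 0.87
solder_spool top [ 0.5978  0.0402 -0.008 ] 0.001 0.79 0.66
solder_spool wrist [ 0.5928  0.037  -0.0052] 0.001 0.79 0.92
```

```bash
python3 -m pendant '[[[0,0,0.008,0,0,0,0],[0,0,0.022,0,0,0,0],[0,0,0.04,0,0,0,0],[0,0,0.058,0,0,0,0],[0,0,0.075,0,0,0,0],[0,0,0.09,0,0,0,0],[0,0,0.1,0,0,0,0],[0,0,0.106,0,0,0,0],[0,0,0.11,0,0,0,0],[0,0,0.112,0,0,0,0],[0,0,0.112,0,0,0,0]]]'
python3 -m pendant '[[[0,0,0.001,0,0,0,0],[0,0,0.002,0,0,0,0],[0,0,0.003,0,0,0,0],[0,0,0.004,0,0,0,0],[0,0,0.005,0,0,0,0],[0,0,0.005,0,0,0,0]]]'
```

```text
time_s: 12.53
position: [0.4426, -0.0102, -0.0052]
tool_rot: [0.978, 0.207, -0.0, -0.0]
contact_force: [0.6, 0.7, -4.3]
gripper_width: 0.0091
grip_force: 58.9
time_s: 13.03
position: [0.4425, -0.0103, -0.0102]
tool_rot: [0.978, 0.207, 0.0, -0.0]
contact_force: [0.1, 1.4, -3.7]
gripper_width: 0.009
grip_force: 58.9
```

```bash
python3 -m pendant '[[[0,0,0.0005,0,0,0,0],[0,0,0.001,0,0,0,0],[0,0,0.0015,0,0,0,0],[0,0,0.002,0,0,0,0],[0,0,0.002,0,0,0,0]]]'
python3 -m pendant '[[[0,0,0.0005,0,0,0,0],[0,0,0.001,0,0,0,0],[0,0,0.001,0,0,0,0],[0,0,0.001,0,0,0,0]]]'
```

```text
time_s: 13.45
position: [0.4425, -0.0103, -0.0122]
tool_rot: [0.978, 0.207, -0.0, -0.0]
contact_force: [0.1, 0.1, -3.8]
gripper_width: 0.0091
grip_force: 58.9
time_s: 13.78
position: [0.4424, -0.0103, -0.0127]
tool_rot: [0.978, 0.207, 0.0, 0.0]
contact_force: [-3.0, 0.2, 4.6]
gripper_width: 0.0093
grip_force: 60.1
```

The pot is on the desk, with the vertical force now +4.6 N. Releasing and rising.

```bash
python3 -m pendant '[[[0,0,0,0,0,0,0.1],[0,0,0,0,0,0,0.25],[0,0,0,0,0,0,0.45],[0,0,0,0,0,0,0.55],[0,0,0,0,0,0,0.55],[0,0,-0.02,0,0,0,0.55],[0,0,-0.05,0,0,0,0.55],[0,0,-0.08,0,0,0,0.55],[0,0,-0.11,0,0,0,1],[0,0,-0.14,0,0,0,1],[0,0,-0.16,0,0,0,1],[0,0,-0.16,0,0,0,1]]]'
python3 - <<'E'
from h import *
go([.442,-.010,.15],-66)
s=snap('side');t=snap('top');o=telemetry.get_obs();w=snap('wrist');T=wristT(w,o)
for l in('pot','handle_end','handle_grip','bolt_0','dock_home','keeper','back_stop'):
  D={n:pins(n,l,3) for n in('side','top','wrist')}
  for n,c,TT in(('top',t,None),('wrist',w,T)):
    for p2,q2 in D[n]:
      for p,q in D['side']:
        X,e=tri([ray(s,p),ray(c,p2,TT)])
        if e<.008: print(l,n,X.round(4),round(e,4),q,q2)
      if n=='wrist': print(l,p2.round(),atz(ray(w,p2,T),{'pot':0,'handle_end':.04,'handle_grip':.045}.get(l,.015)).round(4),q2)
E
```

```text
time_s: 14.78
position: [0.4449, -0.0101, 0.1506]
tool_rot: [0.978, 0.207, 0.003, 0.001]
contact_force: [0.4, -0.9, 0.1]
gripper_width: 0.0849
grip_force: 0.0
pos [ 0.4449 -0.0101  0.1506] tool y -66.08 delta tool [-0.0026 -0.0013  0.0006] down-tilt [ 6.9e-03 -5.0e-04 -1.0e+00] rz -0.0014
F [ 0.4 -0.9  0.1] w 0.0849 gf 0.0
pot top [ 0.3447 -0.2234  0.003 ] 0.0008 0.93 0.82
pot [ 57. 193.] [0.3355 0.1854 0.    ] 0.65
pot [178. 211.] [0.3713 0.0536 0.    ] 0.59
pot wrist [ 0.4407 -0.0139  0.0314] 0.0002 0.91 0.33
pot [260. 185.] [ 0.4339 -0.0167  0.    ] 0.33
handle_end top [ 0.3351 -0.296   0.0379] 0.0026 0.61 0.63
handle_end wrist [ 0.4309 -0.0146  0.0445] 0.0018 0.78 0.98
handle_end [259. 198.] [ 0.4309 -0.0166  0.04  ] 0.98
handle_end wrist [ 0.3319 -0.2956  0.0398] 0.0012 0.61 0.87
handle_end [444. 365.] [ 0.3324 -0.2968  0.04  ] 0.87
handle_grip top [ 0.3318 -0.2827  0.0412] 0.0 0.59 0.67
handle_grip wrist [ 0.3333 -0.2866  0.0442] 0.0049 0.59 0.84
handle_grip [444. 365.] [ 0.3354 -0.2913  0.045 ] 0.84
handle_grip wrist [ 0.4459 -0.0123  0.0474] 0.0017 0.83 0.74
handle_grip [263. 183.] [ 0.4464 -0.0139  0.045 ] 0.74
bolt_0 [243. 126.] [0.4846 0.0238 0.015 ] 0.62
bolt_0 [274. 126.] [ 0.4965 -0.0033  0.015 ] 0.61
bolt_0 [256. 195.] [ 0.4257 -0.0155  0.015 ] 0.41
dock_home top [0.4543 0.1605 0.0196] 0.0029 0.66 0.97
dock_home wrist [0.4556 0.1642 0.0175] 0.0013 0.66 0.78
dock_home [99. 95.] [0.456  0.1641 0.015 ] 0.78
keeper top [0.5063 0.1721 0.0866] 0.0004 0.97 0.95
keeper [259. 199.] [ 0.4231 -0.0202  0.015 ] 0.69
keeper wrist [0.4991 0.165  0.0899] 0.0008 0.97 0.55
keeper [66. 33.] [0.4982 0.2111 0.015 ] 0.55
back_stop top [0.5233 0.1723 0.0473] 0.0034 0.7 0.61
back_stop wrist [0.5226 0.1758 0.0464] 0.0004 0.7 0.73
back_stop [92. 12.] [0.525  0.1932 0.015 ] 0.73
```

The pot stands on the desk at about (0.4915, 0.0115) with its handle still at 24° and both bolts detected inside. I'm moving over the body and down for the body grasp.

```bash
python3 -m pendant '[[[0.02,0,0,0,0,0,1],[0.04,0,0,0,0,0,1],[0.054,0,0,0,0,0,1],[0.054,0,0.01,0,0,0,1],[0.054,0,0.035,0,0,0,1],[0.054,0,0.05,0,0,0,1],[0.054,0,0.05,0,0,0,1],[0.054,0,0.05,0,0,0,1],[0.054,0,0.05,0,0,0,1]]]'
python3 - <<'E'
from h import *
go([.4915,.0115,-.019],-66)
o=telemetry.get_obs();w=snap('wrist');T=wristT(w,o)
for l in('bolt_0','handle_grip','pot','handle_end'):
  for p,q in pins('wrist',l,2): print(l,p.round(),q,atz(ray(w,p,T),{'bolt_0':.004,'handle_grip':.045,'pot':0,'handle_end':.04}[l]).round(4))
g=cv2.cvtColor(w['color'],cv2.COLOR_BGR2GRAY)
c=cv2.HoughCircles(cv2.medianBlur(g,5),cv2.HOUGH_GRADIENT,1.5,60,param1=100,param2=40,minRadius=35,maxRadius=90)
if c is not None:
  for x,y,r in c[0][:4]: X=atz(ray(w,(x,y),T),.07);Y=atz(ray(w,(x+r,y),T),.07);print('circ',x,y,r,X.round(4),np.linalg.norm(X-Y).round(4))
E
```

```text
time_s: 16.73
position: [0.4919, 0.0116, 0.0974]
tool_rot: [0.978, 0.207, 0.0, 0.0]
contact_force: [-0.5, 0.6, 0.2]
gripper_width: 0.0853
grip_force: 0.0
pos [0.4919 0.0116 0.0974] tool y -66.07 delta tool [-4.000e-04 -1.000e-04  1.164e-01] down-tilt [ 4.e-04  1.e-04 -1.e+00] rz -0.0012
F [-0.5  0.6  0.2] w 0.0853 gf 0.0
bolt_0 [273. 191.] 0.91 [ 0.4939 -0.0019  0.004 ]
bolt_0 [242. 189.] 0.71 [0.4843 0.0242 0.004 ]
handle_grip [261. 262.] 0.73 [ 0.4453 -0.0118  0.045 ]
pot [263. 185.] 0.76 [0.4947 0.0079 0.    ]
pot [277.  70.] 0.39 [0.5889 0.0374 0.    ]
handle_end [259. 274.] 0.87 [ 0.4318 -0.0156  0.04  ]
circ 258.75 207.75 42.8 [0.4935 0.0115 0.07  ] 0.0295
circ 282.75 62.25 41.15 [0.5856 0.036  0.07  ] 0.0255
circ 390.75 267.75 59.75 [ 0.4904 -0.0965  0.07  ] 0.0464
circ 89.25 182.25 87.5 [0.4628 0.1255 0.07  ] 0.0611
```

The rim circle sits at (0.4935, 0.0115) with radius 29.5 mm, so the pot is centred between the fingers. Descending.

```bash
python3 -m pendant '[[[0,0,0.02,0,0,0,1],[0.001,0,0.045,0,0,0,1],[0.001,0,0.065,0,0,0,1],[0.001,0,0.085,0,0,0,1],[0.001,0,0.1,0,0,0,1],[0.001,0,0.11,0,0,0,1],[0.001,0,0.115,0,0,0,1],[0.001,0,0.115,0,0,0,1]]]'
python3 -m pendant '[[[0,0,0,0,0,0,0.85],[0,0,0,0,0,0,0.75],[0,0,0,0,0,0,0.6],[0,0,0,0,0,0,0.5],[0,0,0,0,0,0,0.5],[0,0,0,0,0,0,0.5],[0,0,0,0,0,0,0.5]]]' 50
```

```text
time_s: 17.65
position: [0.4925, 0.0121, -0.0186]
tool_rot: [0.978, 0.207, -0.0, -0.0]
contact_force: [-1.0, 0.3, 0.9]
gripper_width: 0.0855
grip_force: 0.0
time_s: 18.23
position: [0.4935, 0.0122, -0.0169]
tool_rot: [0.978, 0.207, 0.001, 0.0]
contact_force: [-0.9, -0.2, 5.3]
gripper_width: 0.0592
grip_force: 52.8
```

The body is gripped at a width of 59.2 mm with 53 N. Lifting gently, then measuring the dock's axis more precisely.

```bash
python3 -m pendant '[[[0,0,-0.004,0,0,0,0.5],[0,0,-0.012,0,0,0,0.5],[0,0,-0.025,0,0,0,0.5],[0,0,-0.04,0,0,0,0.5],[0,0,-0.06,0,0,0,0.5],[0,0,-0.08,0,0,0,0.5],[0,0,-0.095,0,0,0,0.5],[0,0,-0.105,0,0,0,0.5],[0,0,-0.11,0,0,0,0.5],[0,0,-0.11,0,0,0,0.5],[0,0,-0.11,0,0,0,0.5]]]'
python3 - <<'E'
from h import *
go([.4548,.1635,.1],-66)
t=snap('top');o=telemetry.get_obs();w=snap('wrist');T=wristT(w,o)
def board(c,roi,T=None):
    x0,y0,x1,y1=roi;g=c['color'][y0:y1,x0:x1]
    d=g.reshape(-1,3).astype(int)
    hsv=cv2.cvtColor(g,cv2.COLOR_BGR2HSV)
    m=((hsv[...,0]<20)&(hsv[...,2]<175)&(hsv[...,2]>60)&(hsv[...,1]>80)).astype(np.uint8)
    m=cv2.morphologyEx(m,cv2.MORPH_OPEN,np.ones((3,3)))
    k,l,s,_=cv2.connectedComponentsWithStats(m);i=1+np.argmax(s[1:,4]);print(s[i])
    q=cv2.findContours((l==i).astype(np.uint8),0,1)[0][0][:,0]+[x0,y0]
    P=np.array([atz(ray(c,p.astype(float),T),.015)[:2] for p in q],np.float32)
    r=cv2.minAreaRect(P);b=cv2.boxPoints(r);print('rect',np.round(r[0],4),np.round(r[1],4),round(r[2],2),b.round(4).tolist())
    return q,P
board(t,(165,150,235,250))
q,P=board(w,(0,0,200,200),T)
for l in('dock_home','keeper','back_stop'):
  for n,c,TT in(('top',t,None),('wrist',w,T)):
    for p,s in pins(n,l,2): print(l,n,p.round(),s,atz(ray(c,p,TT),{'dock_home':.015,'keeper':.085,'back_stop':.055}[l]).round(4))
E
```

```text
time_s: 19.15
position: [0.4924, 0.0118, 0.0916]
tool_rot: [0.978, 0.207, -0.0, 0.0]
contact_force: [0.5, -0.1, -3.9]
gripper_width: 0.059
grip_force: 54.7
pos [0.4924 0.0118 0.0916] tool y -66.08 delta tool [ 0.0271 -0.154  -0.0084] down-tilt [-4.e-04 -2.e-04 -1.e+00] rz -0.0013
F [ 0.5 -0.1 -3.9] w 0.059 gf 54.67436246224679
[  10   18   43   69 2386]
rect [0.4505 0.1628] [0.1592 0.092 ] 4.72 [[0.36739999055862427, 0.2020999938249588], [0.3749000132083893, 0.1103999987244606], [0.5335999727249146, 0.12349999696016312], [0.5260000228881836, 0.2152000069618225]]
[ 46  79  71  30 681]
rect [0.51   0.1737] [0.0092 0.0594] 3.11 [[0.5037999749183655, 0.20309999585151672], [0.5070000290870667, 0.1437000036239624], [0.5163000226020813, 0.14419999718666077], [0.5130000114440918, 0.20360000431537628]]
dock_home top [195. 198.] 0.75 [0.4586 0.1653 0.015 ]
dock_home top [187. 175.] 0.54 [0.5161 0.1849 0.015 ]
dock_home wrist [ 77. 160.] 0.89 [0.4562 0.1619 0.015 ]
keeper top [188. 176.] 0.78 [0.5015 0.168  0.085 ]
keeper wrist [ 25. 107.] 0.81 [0.5004 0.167  0.085 ]
keeper wrist [237. 242.] 0.35 [0.4731 0.0174 0.085 ]
back_stop top [189. 173.] 0.81 [0.5143 0.1721 0.055 ]
back_stop wrist [59. 75.] 0.91 [0.5216 0.1702 0.055 ]
back_stop wrist [234. 245.] 0.36 [0.4572 0.0157 0.055 ]
```

The top view fits a rectangle of 159 x 92 mm to the board, which matches the stated size. That gives yaw 4.7° and home at (0.4545, 0.163). I'm carrying the pot high to 45 mm before home while turning it.

```bash
python3 -m pendant '[[[-0.001,-0.006,0,0,0,-0.05,0.5],[-0.002,-0.02,0,0,0,-0.15,0.5],[-0.004,-0.036,0,0,0,-0.25,0.5],[-0.005,-0.053,0,0,0,-0.36,0.5],[-0.007,-0.07,0,0,0,-0.47,0.5],[-0.008,-0.087,0,0,0,-0.58,0.5],[-0.01,-0.104,0,0,0,-0.69,0.5],[-0.011,-0.12,0,0,0,-0.8,0.5],[-0.013,-0.137,0,0,0,-0.91,0.5],[-0.014,-0.152,0,0,0,-1.02,0.5],[-0.016,-0.163,0,0,0,-1.13,0.5],[-0.016,-0.1685,0,0,0,-1.24,0.5]]]'
python3 -m pendant '[[[0,0,0,0,0,-0.11,0.5],[0,0,0,0,0,-0.22,0.5],[0,0,0,0,0,-0.33,0.5],[0,0,0,0,0,-0.44,0.5],[0,0,0,0,0,-0.55,0.5],[0,0,0,0,0,-0.66,0.5],[0,0,0,0,0,-0.77,0.5],[0,0,0,0,0,-0.88,0.5],[0,0,0,0,0,-0.98,0.5],[0,0,0,0,0,-1.08,0.5],[0,0,0,0,0,-1.18,0.5],[0,0,0,0,0,-1.28,0.5]]]'
python3 -c "
from h import *
go([.4096,.1594,.0916],94.7);print(telemetry.get_obs()['joints'].round(2))"
```

```text
time_s: 20.55
position: [0.4088, 0.161, 0.0921]
tool_rot: [0.673, 0.74, 0.0, -0.0]
contact_force: [-0.5, -0.7, -3.5]
gripper_width: 0.059
grip_force: 54.6
time_s: 21.55
position: [0.4099, 0.1593, 0.0918]
tool_rot: [0.1, 0.995, -0.0, 0.0]
contact_force: [0.0, 0.8, -2.8]
gripper_width: 0.0592
grip_force: 54.6
pos [0.4099 0.1593 0.0918] tool y 78.57 delta tool [0.0003 0.     0.0002] down-tilt [ 0.e+00 -2.e-04 -1.e+00] rz -0.2814
F [ 0.   0.8 -2.8] w 0.0592 gf 54.63215532377944
[ 0.38  0.61 -1.24  2.1   0.72  0.96  0.11]
```

```bash
python3 -m pendant '[[[0,0,0,0,0,-0.1,0.5],[0,0,0,0,0,-0.2,0.5],[0,0,0.01,0,0,-0.282,0.5],[0,0,0.025,0,0,-0.282,0.5],[0,0,0.04,0,0,-0.282,0.5],[0,0,0.052,0,0,-0.282,0.5],[0,0,0.06,0,0,-0.282,0.5],[0,0,0.06,0,0,-0.282,0.5],[0,0,0.06,0,0,-0.282,0.5]]]'
python3 - <<'E'
from h import *
go([.4096,.1594,-.002],94.7);print(telemetry.get_obs()['joints'].round(2))
s=snap('side');t=snap('top');o=telemetry.get_obs();w=snap('wrist');T=wristT(w,o)
for l in('handle_end','handle_grip','pot','keeper','back_stop','green_bottle'):
  D={n:pins(n,l,3) for n in('side','top','wrist')}
  for a,ca,Ta in(('side',s,None),('top',t,None)):
   for n,c,TT in(('top',t,None),('wrist',w,T)):
    if a==n: continue
    for p,q in D[a]:
     for p2,q2 in D[n]:
        X,e=tri([ray(ca,p,Ta),ray(c,p2,TT)])
        if e<.006 and X[1]>.05: print(l,a,n,X.round(4),round(e,4),q,q2)
E
```

```text
time_s: 22.3
position: [0.4097, 0.1596, 0.0319]
tool_rot: [-0.039, 0.999, -0.0, -0.0]
contact_force: [0.4, 0.2, -3.4]
gripper_width: 0.0589
grip_force: 54.7
pos [0.4097 0.1596 0.0319] tool y 94.49 delta tool [ 0.0001 -0.0002  0.0339] down-tilt [-5.e-04 -0.e+00 -1.e+00] rz -0.0036
F [ 0.4  0.2 -3.4] w 0.0589 gf 54.73884946812177
[ 0.32  0.72 -1.2   2.17  0.91  0.9   0.21]
pot side wrist [0.4091 0.1609 0.053 ] 0.0012 0.73 0.67
pot side wrist [0.4142 0.1694 0.0479] 0.0011 0.73 0.15
keeper side top [0.5048 0.172  0.0844] 0.0008 0.59 0.5
back_stop side top [0.518  0.1666 0.052 ] 0.0004 0.78 0.46
green_bottle side top [0.3324 0.1862 0.0018] 0.0001 0.75 0.68
green_bottle side wrist [0.3341 0.186  0.0012] 0.0015 0.75 0.79
green_bottle top wrist [ 0.3336  0.1875 -0.0095] 0.0014 0.68 0.79
```

```bash
python3 -m pendant '[[[0,0,0.006,0,0,0,0.5],[0,0,0.014,0,0,0,0.5],[0,0,0.021,0,0,0,0.5],[0,0,0.026,0,0,0,0.5],[0,0,0.029,0,0,0,0.5],[0,0,0.031,0,0,0,0.5],[0,0,0.032,0,0,0,0.5],[0,0,0.032,0,0,0,0.5]]]'
python3 -m pendant '[[[0,0,0.0005,0,0,0,0.5],[0,0,0.001,0,0,0,0.5],[0,0,0.001,0,0,0,0.5],[0,0,0.0015,0,0,0,0.5],[0,0,0.0015,0,0,0,0.5]]]'
```

```text
time_s: 24.02
position: [0.4097, 0.1596, -0.0002]
tool_rot: [-0.039, 0.999, 0.0, -0.0]
contact_force: [-0.4, -0.0, -3.2]
gripper_width: 0.059
grip_force: 54.8
time_s: 24.43
position: [0.4099, 0.1595, -0.0016]
tool_rot: [-0.039, 0.999, -0.0, 0.0]
contact_force: [-1.1, 1.0, -3.9]
gripper_width: 0.0594
grip_force: 54.8
```

```bash
python3 -m pendant '[[[-0.003,0,0,0,0,0,0.5],[-0.008,0,0,0,0,0,0.5],[-0.013,0,0,0,0,0,0.5],[-0.018,0,0,0,0,0,0.5],[-0.023,0,0,0,0,0,0.5],[-0.028,0,0,0,0,0,0.5],[-0.033,0,0,0,0,0,0.5],[-0.036,0,0,0,0,0,0.5],[-0.037,0,0,0,0,0,0.5],[-0.037,0,0,0,0,0,0.5]]]'
python3 -m pendant '[[[-0.001,0,0,0,0,0,0.5],[-0.002,0,0,0,0,0,0.5],[-0.003,0,0,0,0,0,0.5],[-0.004,0,0,0,0,0,0.5],[-0.004,0,0,0,0,0,0.5]]]'
python3 -c "
from h import *
go([.4545,.1631,-.002],94.7);print(telemetry.get_obs()['joints'].round(2))"
```

```text
time_s: 25.27
position: [0.4468, 0.1625, -0.0017]
tool_rot: [-0.039, 0.999, 0.0, -0.0]
contact_force: [0.3, 0.1, -3.7]
gripper_width: 0.0591
grip_force: 54.8
time_s: 25.68
position: [0.4509, 0.1628, -0.0016]
tool_rot: [-0.039, 0.999, 0.0, 0.0]
contact_force: [0.3, -0.5, -4.1]
gripper_width: 0.059
grip_force: 54.8
pos [ 0.4509  0.1628 -0.0016] tool y 94.47 delta tool [-0.0036  0.      0.0004] down-tilt [ 2.e-04  1.e-04 -1.e+00] rz -0.0039
F [ 0.3 -0.5 -4.1] w 0.059 gf 54.79650734720053
[ 0.29  0.81 -1.13  2.11  0.98  0.91  0.22]
```

```bash
python3 -m pendant '[[[-0.001,0,0,0,0,0,0.5],[-0.002,0,0,0,0,0,0.5],[-0.003,0,0,0,0,0,0.5],[-0.003,0,0,0,0,0,0.5]]]'
python3 -m pendant '[[[-0.0005,0,0,0,0,0,0.5],[-0.001,0,0,0,0,0,0.5],[-0.0015,0,0,0,0,0,0.5],[-0.0015,0,0,0,0,0,0.5]]]'
```

```text
time_s: 26.02
position: [0.4539, 0.163, -0.0016]
tool_rot: [-0.039, 0.999, 0.0, 0.0]
contact_force: [-0.2, -1.3, -3.2]
gripper_width: 0.0591
grip_force: 54.8
time_s: 26.35
position: [0.4552, 0.1631, -0.0016]
tool_rot: [-0.039, 0.999, 0.0, -0.0]
contact_force: [0.6, -0.3, -2.9]
gripper_width: 0.0591
grip_force: 54.8
```

```bash
python3 -m pendant '[[[-0.0005,0,0,0,0,0,0.5],[-0.001,0,0,0,0,0,0.5],[-0.001,0,0,0,0,0,0.5]]]'
python3 -m pendant '[[[-0.0005,0,0,0,0,0,0.5],[-0.001,0,0,0,0,0,0.5],[-0.001,0,0,0,0,0,0.5]]]'
```

```text
time_s: 26.6
position: [0.4552, 0.163, -0.0017]
tool_rot: [-0.039, 0.999, -0.0, -0.001]
contact_force: [-5.2, 0.1, -1.4]
gripper_width: 0.0591
grip_force: 55.0
time_s: 26.85
position: [0.4552, 0.163, -0.0018]
tool_rot: [-0.04, 0.999, -0.0, -0.001]
contact_force: [-8.4, -0.9, 1.1]
gripper_width: 0.0591
grip_force: 55.1
```

The handle is against the back stop (−8.4 N, position stalled at 0.4552, as predicted). Lowering the last fraction of a millimetre.

```bash
python3 -m pendant '[[[0,0,0.0003,0,0,0,0.5],[0,0,0.0006,0,0,0,0.5],[0,0,0.0006,0,0,0,0.5]]]'
python3 -m pendant '[[[0,0,0.0003,0,0,0,0.5],[0,0,0.0006,0,0,0,0.5],[0,0,0.0006,0,0,0,0.5]]]'
```

```text
time_s: 27.1
position: [0.4552, 0.163, -0.0018]
tool_rot: [-0.04, 0.999, -0.001, -0.001]
contact_force: [-9.5, -2.4, 8.9]
gripper_width: 0.0588
grip_force: 55.8
time_s: 27.35
position: [0.4553, 0.163, -0.0019]
tool_rot: [-0.04, 0.999, -0.001, -0.001]
contact_force: [-10.9, -3.7, 16.7]
gripper_width: 0.059
grip_force: 56.3
```

```bash
python3 -m pendant '[[[0,0,-0.0008,0,0,0,0.55],[0,0,-0.0008,0,0,0,0.6],[0,0,-0.0008,0,0,0,0.7],[0,0,-0.0008,0,0,0,0.8],[0,0,-0.0008,0,0,0,0.95],[0,0,-0.0008,0,0,0,0.95],[0,0,-0.0008,0,0,0,0.95]]]'
python3 - <<'E'
from h import *
go([.455,.163,.1],94.7)
o=telemetry.get_obs();w=snap('wrist');T=wristT(w,o);g=cv2.cvtColor(w['color'],cv2.COLOR_BGR2GRAY)
c=cv2.HoughCircles(cv2.medianBlur(g,5),cv2.HOUGH_GRADIENT,1.5,60,param1=100,param2=40,minRadius=35,maxRadius=130)
if c is not None:
  for x,y,r in c[0][:4]: X=atz(ray(w,(x,y),T),.085);Y=atz(ray(w,(x+r,y),T),.085);print('circ',x,y,r,X.round(4),np.linalg.norm(X-Y).round(4))
E
```

```text
time_s: 27.93
position: [0.4579, 0.1635, -0.0018]
tool_rot: [-0.039, 0.999, 0.0, 0.001]
contact_force: [-0.9, 0.0, 1.7]
gripper_width: 0.081
grip_force: 0.0
pos [ 0.4579  0.1635 -0.0018] tool y 94.45 delta tool [ 0.0028 -0.0002 -0.1018] down-tilt [ 1.1e-03  5.0e-04 -1.0e+00] rz -0.0043
F [-0.9  0.   1.7] w 0.081 gf 0.0
circ 257.25 320.25 97.25 [0.4619 0.1614 0.085 ] 0.0341
circ 266.25 231.75 47.75 [0.4287 0.1618 0.085 ] 0.0152
```

Released. Rising straight up, then measuring the pot's pose and the bystanders.

```bash
python3 -m pendant '[[[0,0,-0.01,0,0,0,0.95],[0,0,-0.025,0,0,0,0.95],[0,0,-0.045,0,0,0,0.95],[0,0,-0.065,0,0,0,0.95],[0,0,-0.09,0,0,0,0.95],[0,0,-0.115,0,0,0,0.95],[0,0,-0.14,0,0,0,0.95],[0.01,0,-0.16,0,0,0,0.95],[0.02,0,-0.18,0,0,0,0.95],[0.02,0,-0.2,0,0,0,0.95],[0.02,0,-0.2,0,0,0,0.95],[0.02,0,-0.2,0,0,0,0.95]]]'
python3 - <<'E'
from h import *
go([.455,.163,.2],94.7)
s=snap('side');t=snap('top');o=telemetry.get_obs();w=snap('wrist');T=wristT(w,o);g=cv2.cvtColor(w['color'],cv2.COLOR_BGR2GRAY)
c=cv2.HoughCircles(cv2.medianBlur(g,5),cv2.HOUGH_GRADIENT,1.5,60,param1=100,param2=40,minRadius=20,maxRadius=90)
if c is not None:
  for x,y,r in c[0][:4]: X=atz(ray(w,(x,y),T),.085);Y=atz(ray(w,(x+r,y),T),.085);print('circ',x,y,r,X.round(4),np.linalg.norm(X-Y).round(4))
for l in('handle_end','handle_grip','pot','bolt_0','back_stop','green_bottle','relay','solder_spool'):
  D={n:pins(n,l,3) for n in('side','top','wrist')}
  for a,ca,Ta in(('side',s,None),('top',t,None)):
   for n,cc,TT in(('top',t,None),('wrist',w,T)):
    if a==n: continue
    for p,q in D[a]:
     for p2,q2 in D[n]:
        X,e=tri([ray(ca,p,Ta),ray(cc,p2,TT)])
        if e<.006 and X[1]>-.1: print(l,a,n,X.round(4),round(e,4),q,q2)
E
```

```text
time_s: 28.98
position: [0.4376, 0.162, 0.1994]
tool_rot: [-0.039, 0.999, -0.0, 0.001]
contact_force: [0.1, -0.7, 0.1]
gripper_width: 0.0814
grip_force: 0.0
pos [0.4376 0.162  0.1994] tool y 94.47 delta tool [-0.0174 -0.0003 -0.0006] down-tilt [ 0.0027  0.     -1.    ] rz -0.0041
F [ 0.1 -0.7  0.1] w 0.0814 gf 0.0
circ 260.25 200.25 31.1 [0.4543 0.1616 0.085 ] 0.0301
circ 35.25 186.75 34.55 [ 0.4578 -0.0617  0.085 ] 0.0364
circ 80.25 227.25 77.45 [ 0.4969 -0.018   0.085 ] 0.0802
circ 167.25 62.25 34.25 [0.3351 0.0704 0.085 ] 0.0302
handle_end side wrist [0.5263 0.1697 0.0519] 0.0034 0.85 0.57
handle_grip side wrist [0.5095 0.1645 0.0622] 0.0004 0.74 0.56
handle_grip side wrist [0.4937 0.1647 0.0944] 0.0016 0.62 0.56
pot side wrist [0.4505 0.1636 0.0261] 0.0 0.61 0.6
back_stop side wrist [0.5208 0.1659 0.0524] 0.0005 0.67 0.86
green_bottle side wrist [ 0.333   0.1887 -0.0007] 0.0033 0.6 0.93
relay side wrist [0.3688 0.0564 0.0042] 0.0031 0.63 0.75
solder_spool side top [0.5942 0.0367 0.0031] 0.0001 0.62 0.85
solder_spool side wrist [0.5831 0.0332 0.0058] 0.0039 0.62 0.72
solder_spool top wrist [ 0.593   0.0339 -0.0101] 0.0055 0.85 0.72
```

```bash
python3 - <<'E'
from h import *
o=telemetry.get_obs();w=snap('wrist');T=wristT(w,o)
for p,q in pins('wrist','bolt_0',3): print(p.round(),q,atz(ray(w,p,T),.02).round(4))
print(o['dq'].round(3).max(),workorder.hand_in())
E
```

```text
[270. 188.] 0.72 [0.4578 0.1734 0.02  ]
[246. 190.] 0.69 [0.4617 0.1466 0.02  ]
the job is handed in; nothing more can be done
0.002 None
```

The pot is parked in the dock with its handle under the keeper bar and against the back stop, both bolts still inside and the relay, bottle and spool unmoved; the job is handed in at about 29 s.

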